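Unload the slide rack from the bench-top slide dryer with the tray hook

ROBOT

A 6-joint arm with a two-finger parallel gripper is mounted at the origin on the work surface. World frame = base frame: x ahead of the robot, y to its left, z up, the work surface at z = 0. Lengths are in m, angles in degrees, forces in N, time in s.
With the tool pointing down it reaches from about 0.3 to 0.75 m from the base axis. Payload 8.5 kg.
Tool frame: the origin (TCP) lies midway between the tips of the shut fingers; the grasp point (between the pads) lies 19 mm behind it (env.grip_depth is the distance from the TCP to the grasp point, in m); y points along the fingers, x is the direction in which the jaws open and shut, and the axes are right-handed (so a half turn about y gives the same grasp; the last joint's range is limited). The gripper opens to 85 mm and grips with 20 to 120 N. Pads are 22 mm wide; open, the fingers measure 114 mm over their backs; the gripper's body (76 mm by 85 mm) begins 54 mm behind the grasp point. The pads swing forward as they close: fully open they stand 13 mm farther back than shut.
Start: joints at [-76.679, 21.807, 74.336, -0, 83.858, -12.336], TCP at [0.238, -0.496, 0.231] pointing down, gripper open.
Joint ranges: [-178.18, 178.18], [-50.72, 133.34], [12.68, 142.11], [-81.47, 261.47], [9.98, 163.14], [-165.26, 165.26]. Speed limits (degrees/s): [136.94, 136.94, 180, 180, 180, 180].

INTERFACE

Orientations are given as a 3x3 rotation matrix whose columns are the frame's x, y, z axes.
In Python, from rig import env gives the robot as it stands.
- The arm moves only by the shell command python3 -m inch 'ROWS' [FORCE]. ROWS is JSON, a list that holds one entry, the list of rows, each a list of 7 numbers: the gripper command: -1 is shut, 1 is fully open, values between are in proportion, then the shift along the world's x, y, z in cm, then the turn, a rotation vector about the world's x, y, z in degrees. In form: [[[grip, dx, dy, dz, rx, ry, rz], ...]]. A call has 1 to 20 rows; each row is the pose to reach, as a shift and turn from the pose commanded when the call began; what a row does not reach only later rows make up. A row lasts 1/8 s, in which the tool goes at most 62.5 mm and 10.7 degrees, less where a joint would pass 70% of its speed; a pose out of reach is approached as far as the arm can. A call with a gripper value outside its range is refused whole. The fingers move at their own pace and stop on an object; FORCE is the grip in N (left out, the last holds). Time passes only in rows, so rows that repeat a pose let the fingers close. It gives the time, the measured TCP pose, the force and the opening at its end, in the units of the state.
- env.observe(): the state, without advancing time (a new reading comes with each control period).
- env.get_image(name): name is "scene" or "top" or "wrist"; returns a dict with "frame" (420x560x3 uint8, red, green, blue), "mtx" (3x3 intrinsics, pixels), "rvec" (rotation vector, rad) and "tvec" (3), from world to camera coordinates, as OpenCV has them. Camera axes: x right, y down, z forward; pixel columns grow to the right and rows downward; lengths in m; the calibration is good to about 2 mm. A picture is of the moment at which its call begins. There is no depth.
- env.close_job(): hands the job in, once; it reports no verdict.
The state is a dict: "time_s": time; "q": joint angles; "qvel": joint speeds; "joint_efforts": joint torques, N m; "position": TCP position; "tool_rot": TCP orientation; "ft_force": force on the tool from outside, world axes, zero at the start; "wrist_torque": the same for the moment, N m; "grip_width": finger opening in m.
Only numpy, scipy, OpenCV 4.12 (cv2) and the standard library are available. Lean on these libraries where they do the work, as an engineer would, in place of code of your own. Each camera call takes 0.05 s, during which the arm holds its last target.

TASK

The slides in the dryer are dry. With the tray hook in the finger hole of the tray that carries the slide rack, draw that tray fully out, put the hook back on its rest, then lift the rack out by its handle, keep it upright and set it down gently, wholly on the aluminium cooling plate. Push the empty tray fully home again, and leave the other tray with the Petri dishes shut and the other things on the bench where they are.

Things in the scene. Friction and masses are not known exactly. Their poses are not given: they have to be found in the camera images.
- dryer: Bench-top slide dryer, white sheet metal, 280 deep x 256 wide x 180 high, fixed. Origin: centre of its underside on the bench. Its x axis points from the open front to the back, z up; the front face is the plane x = -140 of its frame. The front 210 mm of depth is a chamber 156 high (top face) under a clear cover, split into two bays, each with one sliding tray; behind is the fan housing, 180 high. The trays slide out along the dryer's -x.
- tray0 (a joint): How far tray0 (the tray on the dryer's +y side, bay centre y = +62) is drawn out: 0 = home, front panel flush with the dryer's front; 0.14 m = at its stop. Stays where it is left (sliding friction about 2 N). Each tray is a steel pan, inside 104 wide, 188 long, with a low cross rib that leaves a front compartment 120 long for the load; side walls 18 high, front panel 26 high and 114 wide, outer face flush with the dryer front when home.
- tray1 (a joint): The same for tray1, the tray on the dryer's -y side (bay centre y = -62).
- tray0_hole (a point): Centre of the finger hole of tray0, at the upper face of its pull tongue (64 above the bench); moves with the tray. The tongue is a level steel plate 4 thick, 44 wide, sticking 50 out of the front panel at the height of its top edge; the hole goes straight down through it, 24 in diameter, its centre 32 from the panel (18 from the tongue's end). Under the tongue it is free down to the bench. Axes as the dryer's: -x is the drawing direction.
- tray1_hole (a point): The same for tray1.
- tray0_mid (a point): Centre of the floor of the front compartment of tray0, 64 behind the outer face of its front panel (upper face, 43 above the bench); moves with the tray. Axes as the dryer's.
- tray1_mid (a point): The same for tray1.
- rack: Slide rack full of glass slides: steel frame 96 long (x) x 84 wide (y) x 42 high, with a fixed wire bail over its length that carries a black sleeve 60 long (x), 12 wide (y), 12 thick, the sleeve's centre 84 above the rack's underside, over its middle. Origin: centre of the underside. About 0.3 kg. It stands in one of the two trays with its length along the tray.
- dishes: Stack of three covered Petri dishes, 91 in diameter, 48 high, standing in the other tray; origin at the centre of the underside. To be left alone.
- hook: Tray hook: black square handle 108 long (x), 16 x 16, and from its end an 8 mm steel rod going on along +x, bent straight down at 140 from the handle's centre. Origin: centre of the handle; x along the handle towards the hooked end, z up as it lies on its rest. About 0.11 kg.
- hook_tip (a point): Lower end of the hook's bent-down tip (8 mm thick, round end): in the hook's frame x = +140, y = 0, z = -34.
- rest: Steel rest of the hook, fixed: base plate 112 x 56 x 4 with two upright forks at x = -42 and x = +42, each 4 thick and 46 wide, with a slot 28 wide that opens upward in flared lips (top 66 above the bench) and a flat slot floor 45 above the bench. Origin: centre of the underside; x runs through both slots. The hook's handle lies in both slots, its centre 53 above the bench; between the forks the handle is free all round, down to the base plate.
- plate_top (a point): Centre of the upper face of the aluminium cooling plate, a fixed slab 170 (x) x 150 (y), upper face 16 above the bench.
- jar: Glass jar with a steel lid, 68 in diameter, 85 high, on the bench. Bystander; origin at the centre of the underside.
- tubes: Green tube rack 110 x 70 x 52 high, on the bench. Bystander; origin at the centre of the underside.
- bottle: White plastic bottle with a blue cap, 60 in diameter, 130 high, on the bench. Bystander; origin at the centre of the underside.
Things that resemble listed ones, but are neither listed nor needed, are in the scene too. Leave any turquoise or yellow look-alike of the rack alone.

How it is judged:
By the outcome, as a careful person would: the job done as asked, in the order asked, and still so for the second after the job is handed in, with the robot touching nothing.
It also fails if it takes over 72 s, if anything falls off the work surface, if the arm or the gripper's body presses on something with over 40 N, if the wrist force passes 120 N, or if a joint passes its speed limit or range.

## Working session

There is one attempt and no reset: what is moved stays moved. The work goes in short steps, Python scripts to look and compute and a shell command to move; the robot and the scene stay as the last step left them, time stands still between calls to the robot, and variables do not carry over. Pictures are saved under pics/ and viewed, and the job is handed in when it is done.

```bash
mkdir -p pics; ls
python3 - <<'E'
from rig import env
import cv2,numpy as np
print(env.observe())
for n in ("scene","top","wrist"):
    im=env.get_image(n); cv2.imwrite(f"pics/{n}0.png",im["frame"][:,:,::-1])
    R=cv2.Rodrigues(im["rvec"])[0]; print(n,im["mtx"].tolist(),(-R.T@np.array(im["tvec"]).ravel()).round(3),R.round(2).tolist())
E
```

```text
pics
{'time_s': 0.0, 'q': array([-7.66789718e+01,  2.18400947e+01,  7.43855670e+01, -3.34208509e-03,
        8.38560219e+01, -1.23353279e+01]), 'qvel': array([-0.03385503, -0.09796758, -0.02420828, -0.01050622,  0.06350473,
       -0.03219447]), 'joint_efforts': array([ 3.54500999e-04, -4.48456657e+01, -2.31279320e+01, -1.61214216e-04,
        4.74910907e-03, -2.54042624e-05]), 'position': array([ 0.23805367, -0.49548703,  0.23071537]), 'tool_rot': array([[ 4.32977976e-01, -3.84913884e-04,  9.01404418e-01],
       [-9.01403405e-01,  1.37392676e-03,  4.32978076e-01],
       [-1.40512292e-03, -9.99998982e-01,  2.47917343e-04]]), 'ft_force': array([-0.2519563 ,  0.01036601,  0.8062722 ]), 'wrist_torque': array([-0.01539639, -0.02017998,  0.0091283 ]), 'grip_width': 0.08552191291050268}
scene [[544.4427399739916, 0.0, 279.3101248807993], [0.0, 544.4427399739916, 206.9752051691398], [0.0, 0.0, 1.0]] [0.574 1.365 1.55 ] [[-1.0, -0.01, 0.01], [-0.02, 0.73, -0.68], [-0.0, -0.68, -0.73]]
top [[411.9885343665448, 0.0, 280.8144339712822], [0.0, 411.9885343665448, 217.64757026532288], [0.0, 0.0, 1.0]] [0.3   0.    1.407] [[0.02, -1.0, 0.01], [-0.98, -0.02, -0.17], [0.17, -0.01, -0.98]]
wrist [[311.6976192920721, 0.0, 277.442509283983], [0.0, 311.6976192920721, 208.79855663401497], [0.0, 0.0, 1.0]] [ 0.307 -0.463  0.374] [[0.43, -0.9, -0.0], [-0.86, -0.41, 0.3], [-0.27, -0.13, -0.95]]
```

View pics/scene0.png

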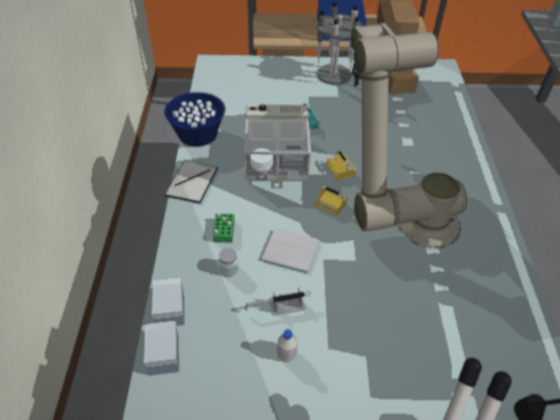

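View pics/top0.png

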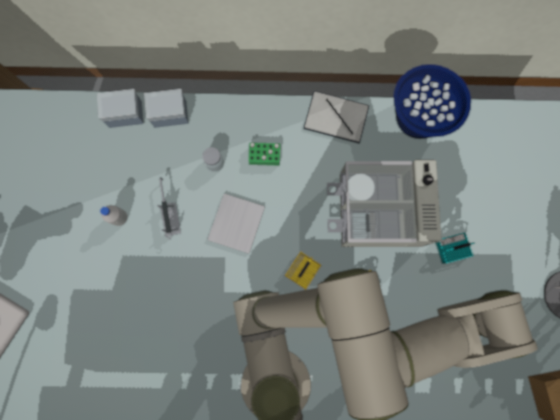

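View pics/wrist0.png

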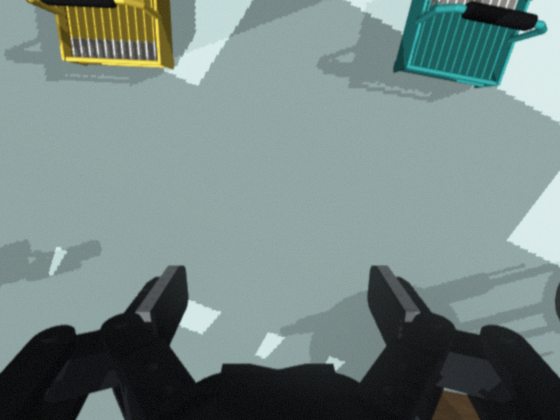

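```bash
cat > h.py <<'E'
from rig import env
import cv2,numpy as np
def cam(n):
    im=env.get_image(n); R=cv2.Rodrigues(np.array(im["rvec"],float))[0]
    return im["frame"],im["mtx"],R,np.array(im["tvec"],float).ravel()
def ray(c,uv,z):
    f,K,R,t=c; d=R.T@np.linalg.inv(K)@np.array([uv[0],uv[1],1.]); o=-R.T@t
    return o+d*(z-o[2])/d[2]
def proj(c,P):
    f,K,R,t=c; p=(np.atleast_2d(P)@R.T+t)@K.T; return p[:,:2]/p[:,2:]
def crop(c,x0,y0,x1,y1,s,name,pts=None):
    im=cv2.resize(c[0][y0:y1,x0:x1,::-1],None,fx=s,fy=s,interpolation=cv2.INTER_CUBIC)
    if pts is not None:
        for p in proj(c,pts):
            cv2.circle(im,(int((p[0]-x0+.5)*s),int((p[1]-y0+.5)*s)),3,(0,0,255),1)
    cv2.imwrite("pics/"+name,im)
E
python3 - <<'E'
from h import *
c=cam("top")
crop(c,320,150,480,270,5,"t_dry.png")
crop(c,85,150,285,270,4,"t_left.png")
c=cam("scene")
crop(c,230,95,360,190,6,"s_dry.png")
E
```

```text
(no output)
```

View pics/t_dry.png

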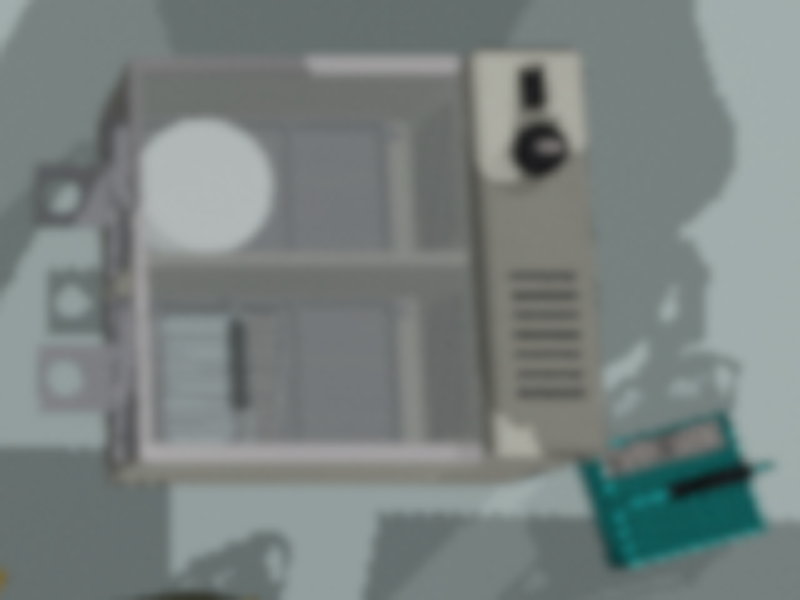

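View pics/t_left.png

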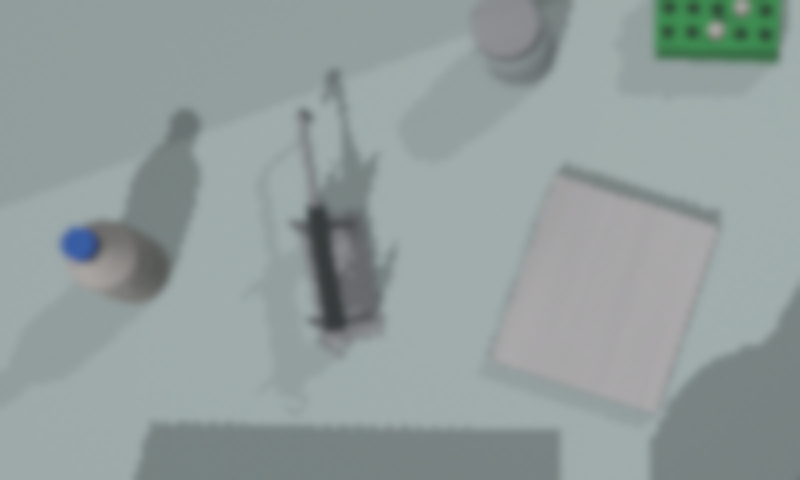

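View pics/s_dry.png

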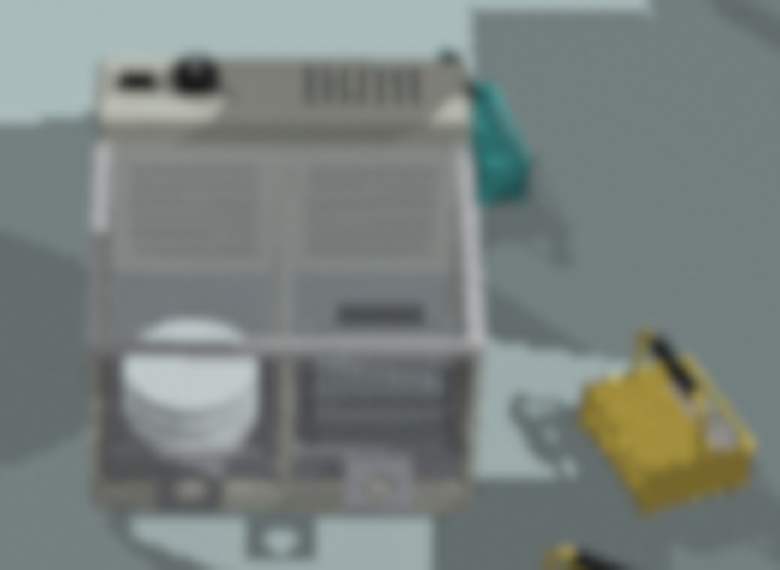

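Run:
```python
from h import *
c=cam("top")
g=lambda n,u,v,x0,y0,s,z:print(n,ray(c,(x0+u/s-.5+.5/s,y0+v/s-.5+.5/s),z).round(4))
L=(85,150,4)
g("handle far",317,207,*L,.061);g("handle near",336,330,*L,.061);g("elbow",305,116,*L,.057)
for p in [(563,172),(720,222),(655,412),(492,357)]: g("plate",*p,*L,.016)
D=(320,150,5)
g("hole1",66,377,*D,.064);g("hole0",66,196,*D,.064)
g("sleeve a",237,322,*D,.131);g("sleeve b",239,407,*D,.131)
g("cover front",140,65,*D,.156);g("cover front",145,455,*D,.156)
g("housing fr",470,55,*D,.18);g("hous",490,450,*D,.18);g("hous back",580,55,*D,.18);g("hous back",603,458,*D,.18)
```

```text
handle far [0.5838 0.3815 0.061 ]
handle near [0.4809 0.359  0.061 ]
elbow [0.6628 0.398  0.057 ]
plate [0.6286 0.1842 0.016 ]
plate [0.5872 0.0474 0.016 ]
plate [0.4225 0.0981 0.016 ]
plate [0.4665 0.2376 0.016 ]
hole1 [ 0.5149 -0.181   0.064 ]
hole0 [ 0.6379 -0.1814  0.064 ]
sleeve a [ 0.5415 -0.2801  0.131 ]
sleeve b [ 0.4873 -0.2804  0.131 ]
cover front [ 0.7009 -0.2161  0.156 ]
cover front [ 0.4529 -0.2168  0.156 ]
housing fr [ 0.7041 -0.4175  0.18  ]
hous [ 0.457  -0.4203  0.18  ]
hous back [ 0.7056 -0.4862  0.18  ]
hous back [ 0.4535 -0.4883  0.18  ]
```

Candidates for the rack: grey rack in the dryer's lower bay, top (367,223). Look-alikes are yellow at top (303,270), turquoise at (455,248), and a second yellow at scene (340,165). The grey one with the black sleeve in the tray is the one. For the hook, the one in the rest is at top (167,217); the pen on the tile at (337,117) is not it. The rack's tray is the -y one, tray1, with its hole at (333,225). The mark between the two tongues is a shadow.

```bash
python3 -m inch '[[[1,1.84,5.41,0,0,0,10.4],[1,3.68,10.82,0,0,0,20.8],[1,5.5,16.2,0,0,0,31.2],[1,7.35,21.65,0,0,0,41.6],[1,9.2,27.1,0,0,0,52],[1,11,32.5,0,0,0,62.4],[1,12.9,37.9,0,0,0,72.9],[1,14.7,43.3,0,0,0,83.3],[1,16.5,48.7,0,0,0,93.7],[1,18.4,54.1,0,0,0,104.1],[1,20.2,59.5,0,0,0,114.5],[1,22.05,65,-1,0,0,124.9],[1,23.9,70.4,-2,0,0,135.3],[1,25.7,75.8,-3,0,0,145.8],[1,27.6,81.2,-3,0,0,156.2],[1,29.4,86.6,-3,0,0,166.6],[1,29.4,86.6,-3,0,0,166.6],[1,29.4,86.6,-3,0,0,166.6]]]' 40
python3 - <<'E'
from h import *
c=cam("wrist"); cv2.imwrite("pics/w1.png",c[0][:,:,::-1])
c=cam("top"); crop(c,240,150,480,310,3,"t1.png")
np.set_printoptions(precision=4,suppress=True)
print(env.observe()["q"],env.observe()["tool_rot"],env.observe()["ft_force"])
E
```

```text
time_s: 2.55
position: [0.5319, 0.3699, 0.201]
tool_rot: [[-0.211, -0.001, -0.977], [0.977, -0.001, -0.211], [-0.0, -1.0, 0.001]]
ft_force: [0.2, 0.9, 0.2]
grip_width: 0.0856
[ 24.3083  32.9512  60.1278  -0.0099  86.9281 -77.8446] [[-0.2105 -0.     -0.9776]
 [ 0.9776 -0.0002 -0.2105]
 [-0.0002 -1.      0.0001]] [-0.0826 -0.1376  0.2744]
```

View pics/w1.png

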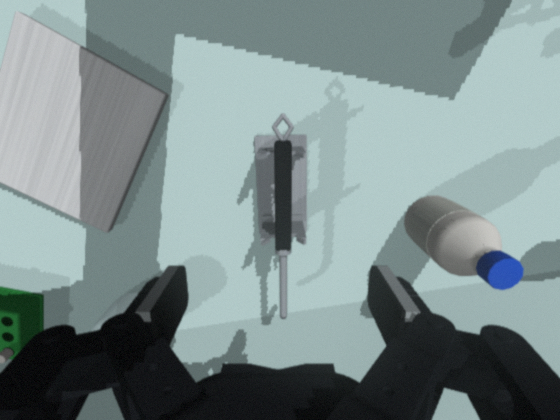

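View pics/t1.png

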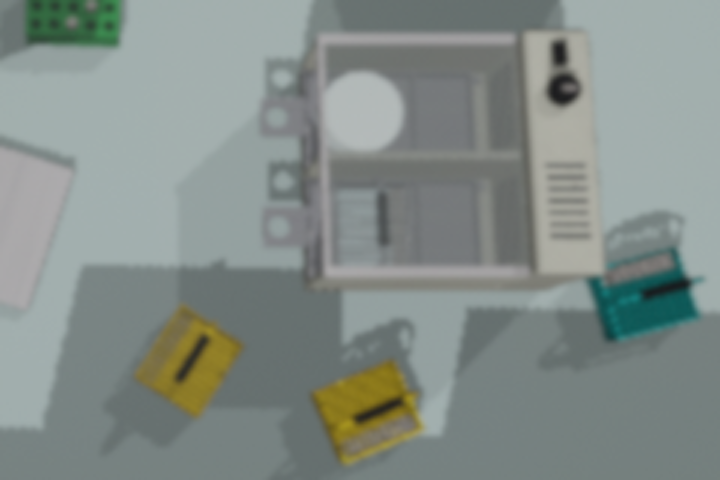

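Run:
```python
from h import *
c=cam("wrist"); np.set_printoptions(precision=4,suppress=True)
crop(c,230,100,340,330,3,"w1c.png")
a=ray(c,(283,140.5),.061);b=ray(c,(283,250),.061);e=ray(c,(283.2,315),.053)
print(a,b,e,(a+b)/2,np.degrees(np.arctan2(*(b-a)[1::-1])),np.linalg.norm(b-a),np.linalg.norm((e-(a+b)/2)[:2]))
t=cam("top")
for u,v in [(283,227),(279,116)]: print(ray(t,(240+u/3-.33,150+v/3-.33),.064))
for u,v in [(183,305),(245,347),(316,395)]: print("yel",ray(t,(240+u/3-.33,150+v/3-.33),.04))
```

```text
[0.4801 0.3629 0.061 ] [0.5847 0.3859 0.061 ] [0.6648 0.4039 0.053 ] [0.5324 0.3744 0.061 ] 12.401156960188445 0.10710713894901852 0.13567620187049148
[ 0.5139 -0.185   0.064 ]
[ 0.6395 -0.181   0.064 ]
yel [ 0.4281 -0.077   0.04  ]
yel [ 0.3831 -0.1458  0.04  ]
yel [ 0.3323 -0.2237  0.04  ]
```

View pics/w1c.png

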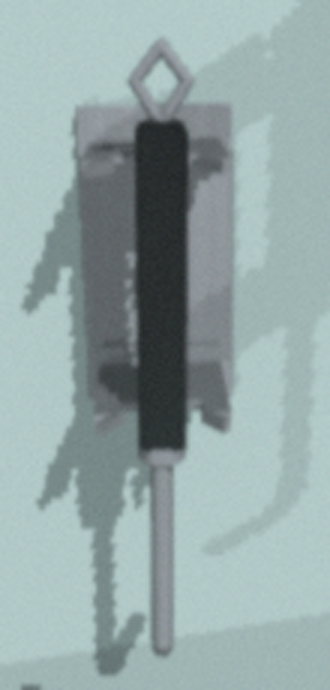

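```bash
python3 -m inch '[[[1,-0.3,0.25,-5,0,0,0],[1,-0.3,0.25,-10,0,0,0],[1,-0.3,0.25,-14,0,0,0],[1,-0.3,0.25,-16.5,0,0,0],[1,-0.3,0.25,-16.5,0,0,0],[-1,-0.3,0.25,-16.5,0,0,0],[-1,-0.3,0.25,-16.5,0,0,0],[-1,-0.3,0.25,-16.5,0,0,0],[-1,-0.3,0.25,-16.5,0,0,0],[-1,-0.3,0.25,-16.5,0,0,0],[-1,-0.3,0.25,-16.5,0,0,0]]]' 80
```

```text
time_s: 4.12
position: [0.5294, 0.3729, 0.037]
tool_rot: [[-0.212, 0.001, -0.977], [0.977, 0.0, -0.212], [0.0, -1.0, -0.001]]
ft_force: [-2.1, -1.1, 5.1]
grip_width: 0.0146
```

```bash
python3 -m inch '[[[-1,0,0,2,0,0,0],[-1,0,0,5,0,0,0],[-1,0,0,9,0,0,0],[-1,0,0,13,0,0,0],[-1,0,0,13,0,0,0]]]'
python3 - <<'E'
from h import *
c=cam("wrist"); cv2.imwrite("pics/w2.png",c[0][:,:,::-1])
c=cam("scene"); crop(c,215,220,345,340,5,"s2.png")
E
```

```text
time_s: 4.75
position: [0.53, 0.3733, 0.1693]
tool_rot: [[-0.212, 0.005, -0.977], [0.977, 0.002, -0.212], [0.001, -1.0, -0.006]]
ft_force: [-0.6, -0.2, -1.6]
grip_width: 0.0146
```

View pics/w2.png

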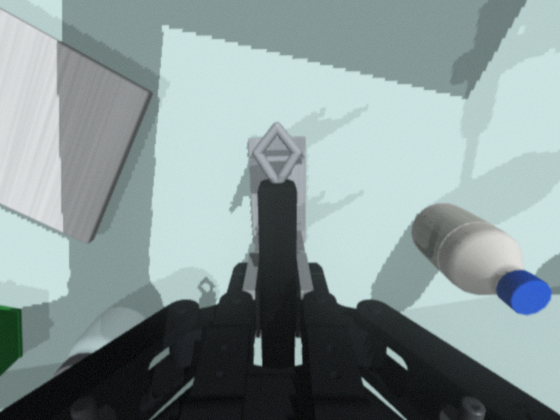

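View pics/s2.png

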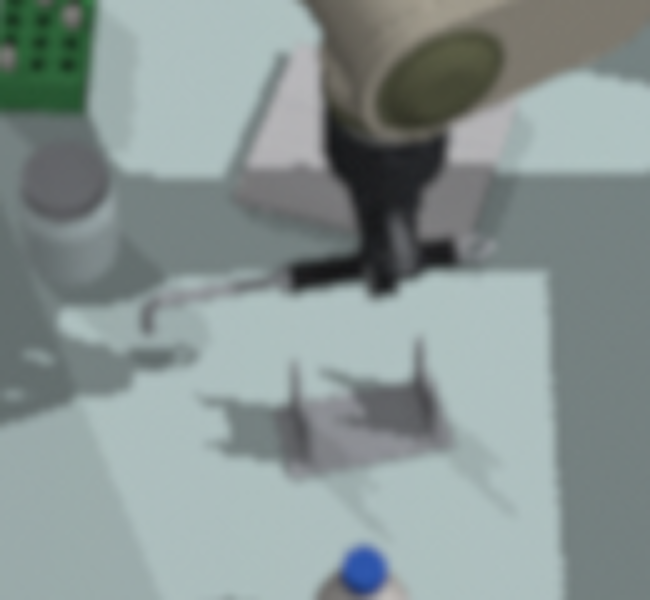

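```bash
python3 -m inch '[[[-1,-0.15,-4.1,0,0,0,-10.2],[-1,-0.3,-8.3,0,0,0,-20.5],[-1,-0.45,-12.4,0,0,0,-30.7],[-1,-0.6,-16.5,0,0,0,-41],[-1,-0.8,-20.6,0,0,0,-51.2],[-1,-0.9,-24.8,0,0,0,-61.4],[-1,-1.1,-29,0,0,0,-71.7],[-1,-1.25,-33,0,0,0,-82],[-1,-1.4,-37.2,-1,0,0,-92.2],[-1,-1.55,-41.3,-3,0,0,-102.4],[-1,-1.55,-41.3,-4,0,0,-102.4],[-1,-1.55,-41.3,-4,0,0,-102.4],[-1,-1.55,-41.3,-4,0,0,-102.4]]]'
python3 - <<'E'
from h import *
print(env.observe()["q"])
c=cam("wrist"); cv2.imwrite("pics/w3.png",c[0][:,:,::-1])
c=cam("top"); crop(c,250,180,400,290,5,"t3.png")
c=cam("scene"); crop(c,230,100,370,220,5,"s3.png")
E
```

```text
time_s: 6.48
position: [0.5137, -0.0394, 0.1264]
tool_rot: [[1.0, -0.0, 0.0], [-0.0, 0.0, 1.0], [-0.0, -1.0, 0.0]]
ft_force: [0.2, 0.0, -1.3]
grip_width: 0.0146
[-1.75683433e+01  2.43979920e+01  8.93096518e+01  7.74607033e-03
  6.63019488e+01 -1.75450870e+01]
```

View pics/w3.png

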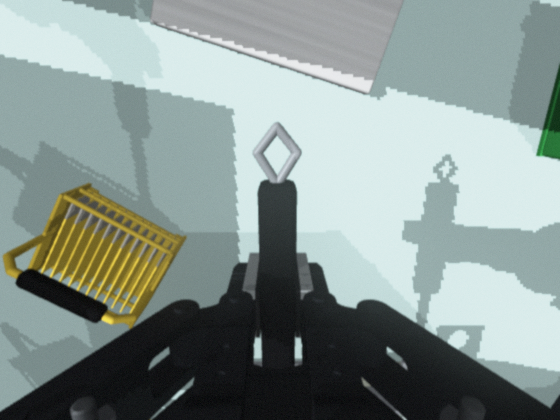

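View pics/t3.png

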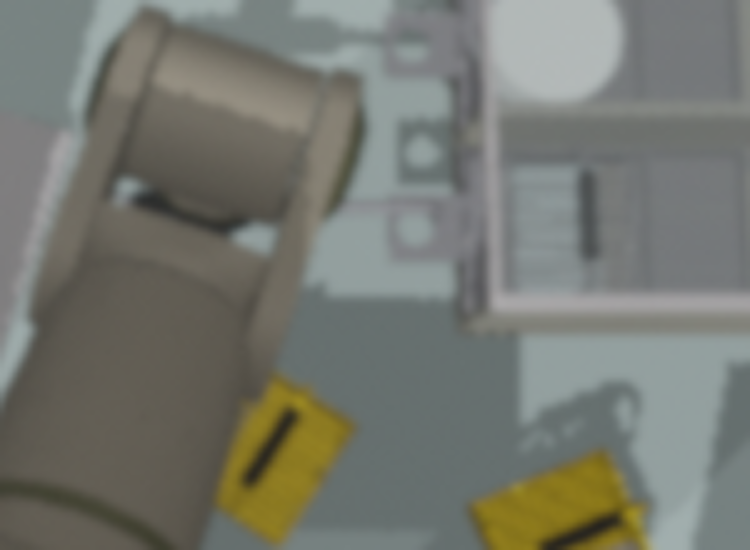

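View pics/s3.png

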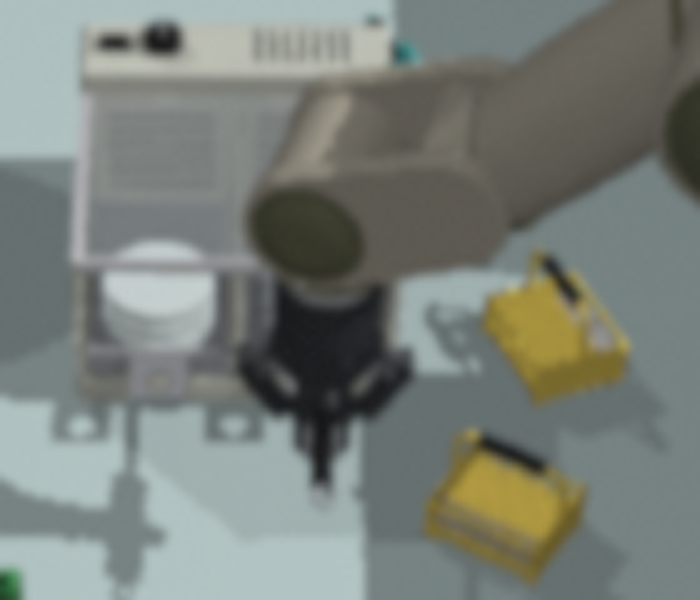

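Run:
```python
from h import *
c=cam("top"); crop(c,315,210,355,240,18,"t3b.png")
for P in [(.5137,-.182,.146),(.5145,-.183,.064),(.5137,-.0964,.146)]:
    p=proj(c,P)[0]; print(p,(p-[315,210]+.5)*18)
```

```text
[336.67616229 221.28920301] [399.17092126 212.20565426]
[333.41134337 225.1422882 ] [340.40418073 281.56118755]
[309.14106975 220.74275341] [-96.46074455 202.3695613 ]
```

View pics/t3b.png

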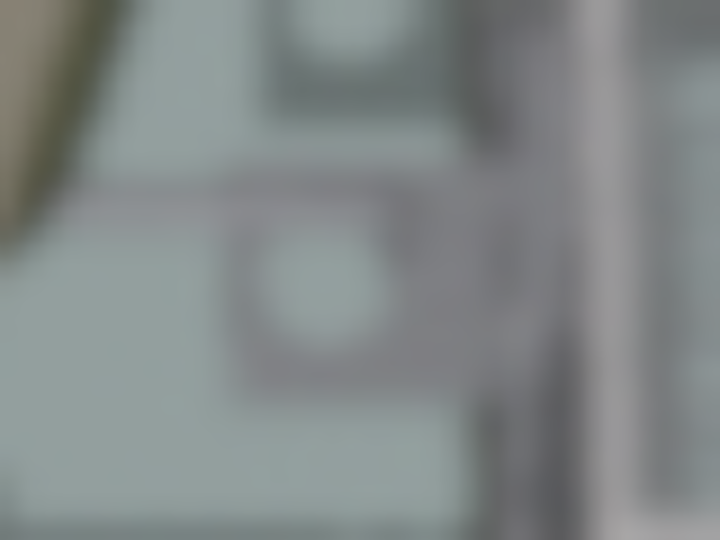

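```bash
python3 -m inch '[[[-1,0.05,0.1,-2,0,0,0],[-1,0.05,0.1,-3.5,0,0,0],[-1,0.05,0.1,-4.3,0,0,0],[-1,0.05,0.1,-5,0,0,0],[-1,0.05,0.1,-5.6,0,0,0],[-1,0.05,0.1,-6,0,0,0],[-1,0.05,0.1,-6,0,0,0]]]'
python3 - <<'E'
from h import *
c=cam("top"); crop(c,315,210,355,240,18,"t4.png")
p=proj(c,(.5141,-.181,.09))[0];print((p-[315,210]+.5)*18)
E
```

```text
time_s: 7.55
position: [0.5141, -0.0393, 0.0662]
tool_rot: [[1.0, -0.0, 0.003], [-0.003, 0.0, 1.0], [-0.0, -1.0, 0.0]]
ft_force: [0.2, 0.2, -1.1]
grip_width: 0.0147
[348.93239915 261.09806441]
```

View pics/t4.png

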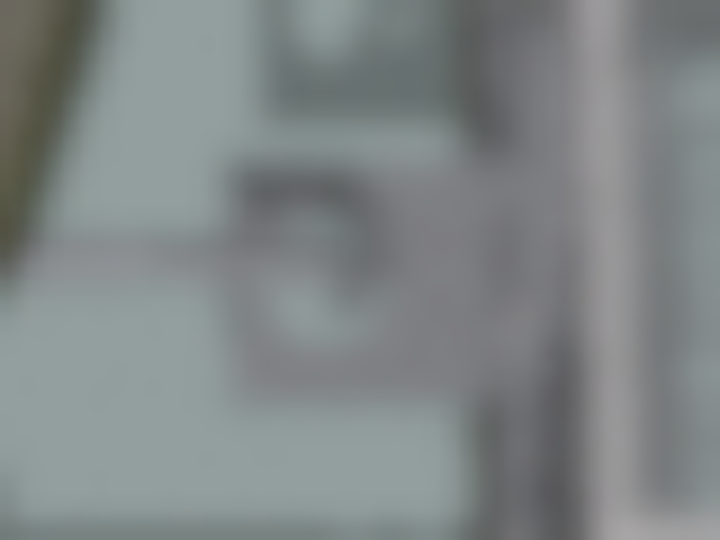

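```bash
python3 -m inch '[[[-1,0,0.4,0,0,0,0],[-1,0,0.9,0,0,0,0],[-1,0,1.8,0,0,0,0],[-1,0,3,0,0,0,0],[-1,0,4.2,0,0,0,0],[-1,0,5.4,0,0,0,0],[-1,0,6.6,0,0,0,0],[-1,0,7.8,0,0,0,0],[-1,0,9,0,0,0,0],[-1,0,10.2,0,0,0,0],[-1,0,11.2,0,0,0,0],[-1,0,12.2,0,0,0,0],[-1,0,13,0,0,0,0],[-1,0,13.5,0,0,0,0],[-1,0,14,0,0,0,0],[-1,0,14,0,0,0,0]]]'
python3 - <<'E'
from h import *
c=cam("top"); crop(c,250,180,400,290,5,"t5.png")
E
```

```text
time_s: 9.6
position: [0.5143, 0.1011, 0.0664]
tool_rot: [[1.0, 0.001, 0.002], [-0.002, 0.0, 1.0], [0.001, -1.0, 0.0]]
ft_force: [0.8, 0.2, -0.4]
grip_width: 0.0148
```

View pics/t5.png

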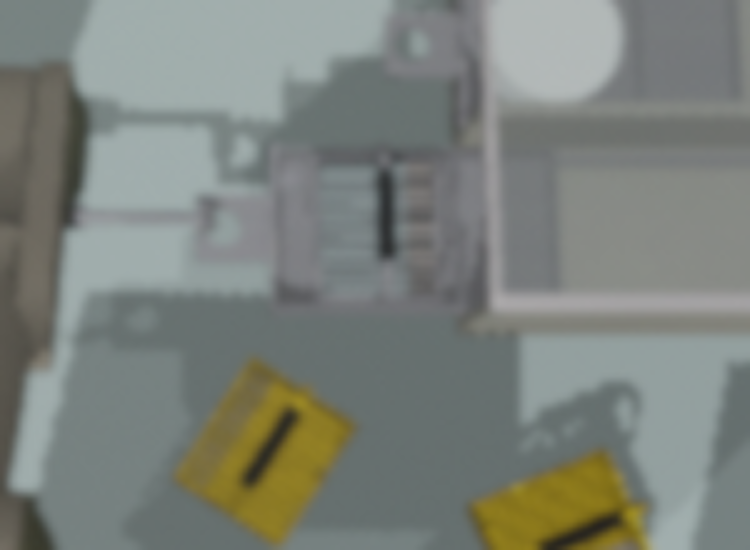

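```bash
python3 -m inch '[[[-1,0,0.4,0,0,0,0],[-1,0,0.8,0,0,0,0],[-1,0,1.0,0,0,0,0],[-1,0,1.0,0,0,0,0]]]'
python3 - <<'E'
from h import *
c=cam("top"); crop(c,280,205,350,245,11,"t6.png")
print(ray(c,(250+226/5-.4,180+228/5-.4),.064))
E
```

```text
time_s: 10.15
position: [0.5142, 0.111, 0.0663]
tool_rot: [[1.0, 0.0, 0.002], [-0.002, 0.0, 1.0], [0.0, -1.0, 0.0]]
ft_force: [-0.6, -0.7, -1.4]
grip_width: 0.0142
[ 0.51175568 -0.05544385  0.064     ]
```

View pics/t6.png

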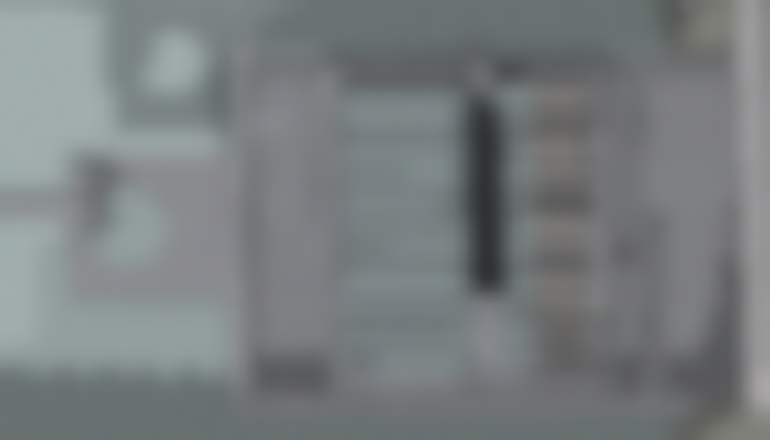

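```bash
python3 -m inch '[[[-1,0,0.25,0,0,0,0],[-1,0,0.5,0,0,0,0]]]'; python3 -m inch '[[[-1,0,0.25,0,0,0,0],[-1,0,0.4,0,0,0,0]]]'
```

```text
time_s: 10.45
position: [0.5141, 0.1143, 0.0662]
tool_rot: [[1.0, -0.0, 0.002], [-0.002, -0.003, 1.0], [-0.0, -1.0, -0.003]]
ft_force: [0.5, -19.8, -4.1]
grip_width: 0.0147
time_s: 10.7
position: [0.5141, 0.1148, 0.0657]
tool_rot: [[1.0, -0.002, 0.002], [-0.002, -0.01, 1.0], [-0.002, -1.0, -0.01]]
ft_force: [0.2, -38.9, -7.0]
grip_width: 0.0146
```

```bash
python3 -m inch '[[[-1,0,-0.8,0,0,0,0],[-1,0,-1.3,0,0,0,0],[-1,0,-1.3,0,0,0,0],[-1,0,-1.3,2,0,0,0],[-1,0,-1.3,5,0,0,0],[-1,0,-1.3,8,0,0,0],[-1,0,-1.3,10.4,0,0,0],[-1,0,-1.3,10.4,0,0,0]]]'
python3 - <<'E'
from h import *
c=cam("wrist"); cv2.imwrite("pics/w7.png",c[0][:,:,::-1])
c=cam("top"); crop(c,280,205,350,245,11,"t7.png")
E
```

```text
time_s: 11.7
position: [0.5147, 0.1072, 0.1717]
tool_rot: [[1.0, 0.004, 0.002], [-0.002, 0.0, 1.0], [0.004, -1.0, 0.0]]
ft_force: [0.4, 1.0, -1.2]
grip_width: 0.0147
```

View pics/w7.png

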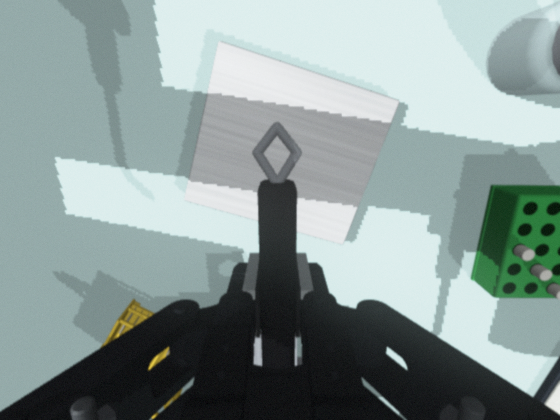

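View pics/t7.png

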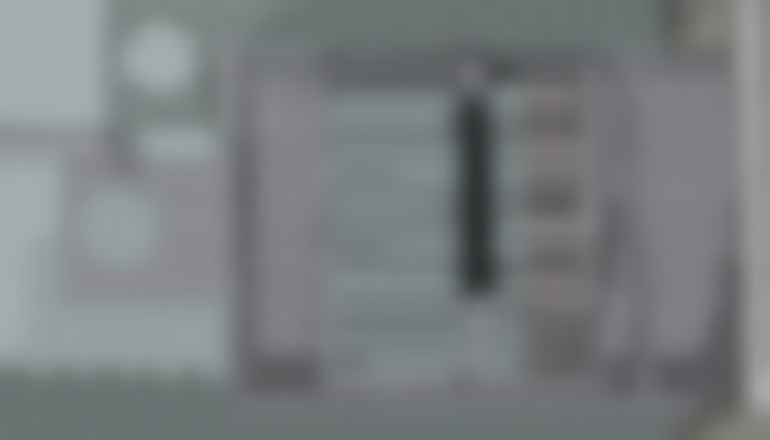

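```bash
python3 -m inch '[[[-1,0.15,2.6,0,0,0,10.2],[-1,0.3,5.3,0,0,0,20.5],[-1,0.45,8,0,0,0,30.7],[-1,0.6,10.6,0,0,0,41],[-1,0.75,13.3,0,0,0,51.2],[-1,0.9,16,0,0,0,61.4],[-1,1.05,18.6,0,0,0,71.7],[-1,1.2,21.3,0,0,0,82],[-1,1.35,24,0,0,0,92.2],[-1,1.5,26.6,-0.4,0,0,102.4],[-1,1.5,26.6,-0.4,0,0,102.4],[-1,1.5,26.6,-0.4,0,0,102.4]]]'
python3 - <<'E'
from h import *
c=cam("wrist"); cv2.imwrite("pics/w8.png",c[0][:,:,::-1])
E
```

```text
time_s: 13.3
position: [0.5288, 0.3722, 0.1652]
tool_rot: [[-0.21, -0.002, -0.978], [0.978, -0.001, -0.21], [-0.001, -1.0, 0.002]]
ft_force: [1.0, -0.1, -1.9]
grip_width: 0.0144
```

View pics/w8.png

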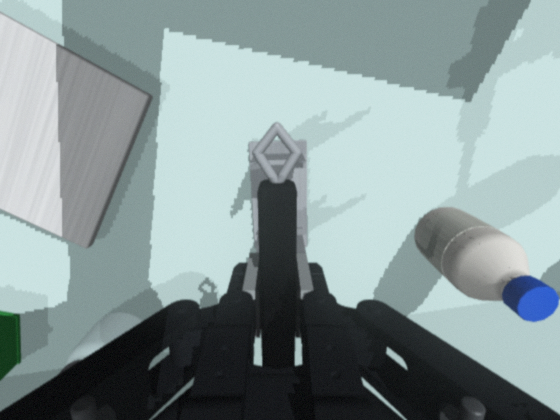

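```bash
python3 -m inch '[[[-1,0.05,0.1,-4,0,0,0],[-1,0.05,0.1,-8,0,0,0],[-1,0.05,0.1,-11,0,0,0],[-1,0.05,0.1,-12.4,0,0,0],[-1,0.05,0.1,-12.8,0,0,0],[-1,0.05,0.1,-12.8,0,0,0]]]'
```

```text
time_s: 14.1
position: [0.5302, 0.3738, 0.0393]
tool_rot: [[-0.212, 0.001, -0.977], [0.977, 0.001, -0.212], [0.0, -1.0, -0.002]]
ft_force: [-0.2, 0.1, -0.4]
grip_width: 0.0141
```

```bash
python3 -m inch '[[[-1,0,0,-0.2,0,0,0],[-1,0,0,-0.3,0,0,0],[1,0,0,-0.3,0,0,0],[1,0,0,-0.3,0,0,0],[1,0,0,-0.3,0,0,0],[1,0,0,-0.3,0,0,0],[1,0,0,4,0,0,0],[1,0,0,9,0,0,0],[1,0,0,14,0,0,0],[1,0,0,16,0,0,0]]]'
python3 - <<'E'
from h import *
c=cam("wrist"); crop(c,130,80,430,340,2,"w9.png")
c=cam("scene"); crop(c,215,220,345,340,5,"s9.png")
E
```

```text
time_s: 15.35
position: [0.5302, 0.3741, 0.2018]
tool_rot: [[-0.212, 0.005, -0.977], [0.977, 0.002, -0.212], [0.001, -1.0, -0.005]]
ft_force: [0.7, -0.7, -0.4]
grip_width: 0.0854
```

View pics/w9.png

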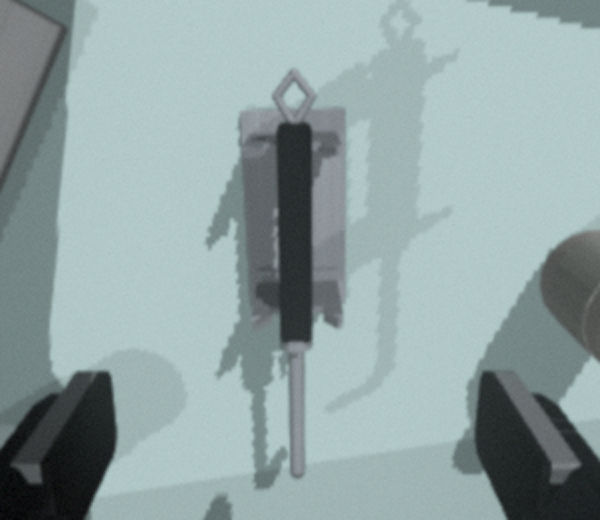

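View pics/s9.png

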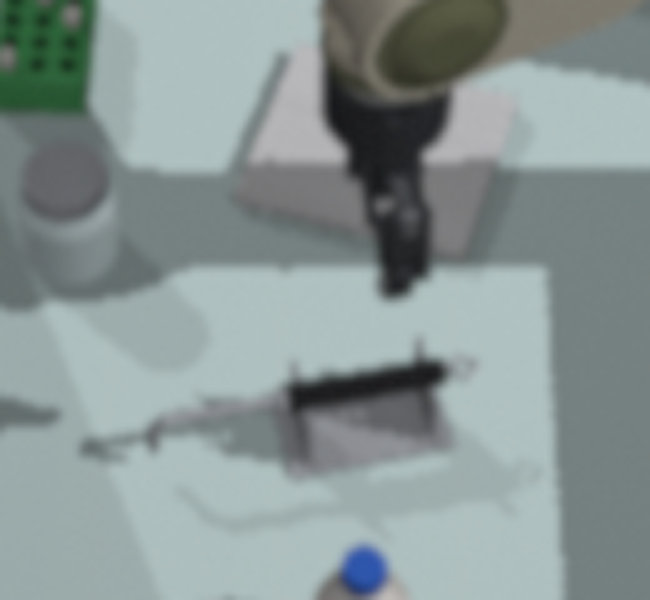

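Run:
```python
from h import *
c=cam("top"); crop(c,270,195,360,255,8,"t10.png")
f=lambda u,v:ray(c,(280+(u+.5)/11-.5,205+(v+.5)/11-.5),.133)
a=f(474,95);b=f(480,290);print(a,b,(a+b)/2)
```

```text
[ 0.54090327 -0.13975445  0.133     ] [ 0.48457503 -0.14150562  0.133     ] [ 0.51273915 -0.14063004  0.133     ]
```

View pics/t10.png

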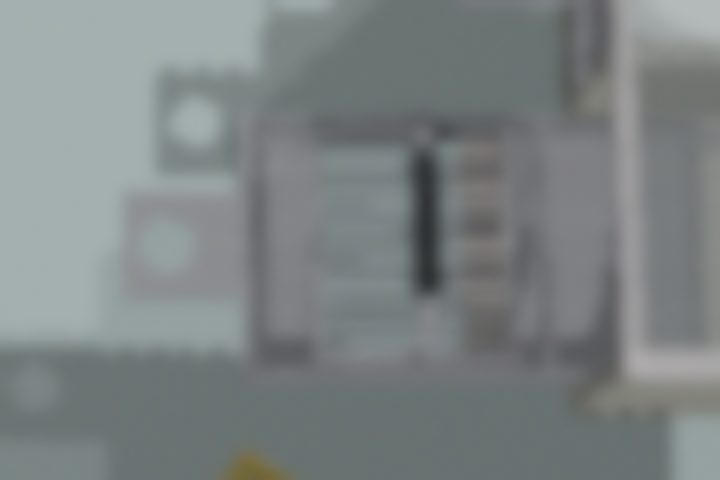

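```bash
python3 -m inch '[[[0.2,-0.2,-5.7,1,0,0,-2],[0.2,-0.4,-11.4,1,0,0,-4],[0.2,-0.6,-17.1,1,0,0,-6],[0.2,-0.8,-22.9,1,0,0,-8],[0.2,-1,-28.6,1,0,0,-10],[0.2,-1.2,-34.3,1,0,0,-12.2],[0.2,-1.4,-40,1,0,0,-12.2],[0.2,-1.6,-45.8,1,0,0,-12.2],[0.2,-1.75,-51.5,1,0,0,-12.2],[0.2,-1.75,-51.5,1,0,0,-12.2],[0.2,-1.75,-51.5,1,0,0,-12.2]]]' 50
python3 - <<'E'
from h import *
c=cam("wrist"); cv2.imwrite("pics/w11.png",c[0][:,:,::-1])
print(env.observe()["q"])
E
```

```text
time_s: 16.88
position: [0.5117, -0.1407, 0.2071]
tool_rot: [[-0.001, -0.002, -1.0], [1.0, 0.001, -0.001], [0.001, -1.0, 0.002]]
ft_force: [0.1, 0.4, 0.4]
grip_width: 0.0515
[-2.81181501e+01  2.10060978e+01  7.97311162e+01  1.39929502e-02
  7.93738375e+01 -1.18224264e+02]
```

View pics/w11.png

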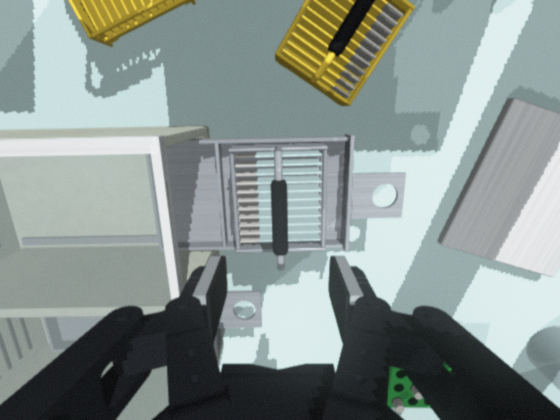

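Run:
```python
from h import *
c=cam("wrist")
a=ray(c,(279.5,181),.133);b=ray(c,(280.5,254),.133);print(a,b,(a+b)/2,ray(c,(383,195),.064))
```

```text
[ 0.48190477 -0.13908997  0.133     ] [ 0.53905997 -0.13816469  0.133     ] [ 0.51048237 -0.13862733  0.133     ] [ 0.51061282 -0.03992642  0.064     ]
```

```bash
python3 -m inch '[[[0.2,0,0.1,-4,0,0,0],[0.2,0,0.1,-7,0,0,0],[0.2,0,0.1,-9,0,0,0],[0.2,0,0.1,-10,0,0,0],[0.2,0,0.1,-10,0,0,0],[-1,0,0.1,-10,0,0,0],[-1,0,0.1,-10,0,0,0],[-1,0,0.1,-10,0,0,0],[-1,0,0.1,-10,0,0,0],[-1,0,0.1,-10,0,0,0]]]' 60
```

```text
time_s: 18.23
position: [0.5124, -0.1403, 0.1088]
tool_rot: [[-0.001, 0.001, -1.0], [1.0, -0.0, -0.001], [-0.0, -1.0, -0.001]]
ft_force: [-0.2, 1.2, 6.2]
grip_width: 0.011
```

Gripped (11 mm). Lift straight up.

```bash
python3 -m inch '[[[-1,0,0,0.8,0,0,0],[-1,0,0,2,0,0,0],[-1,0,0,4,0,0,0],[-1,0,0,6,0,0,0],[-1,0,0,7,0,0,0],[-1,0,0,7,0,0,0]]]'
python3 - <<'E'
from h import *
c=cam("wrist"); cv2.imwrite("pics/w12.png",c[0][:,:,::-1])
c=cam("scene"); crop(c,220,100,360,220,5,"s12.png")
E
```

```text
time_s: 18.98
position: [0.5122, -0.1404, 0.1788]
tool_rot: [[-0.001, 0.001, -1.0], [1.0, -0.001, -0.001], [-0.001, -1.0, -0.001]]
ft_force: [0.1, -1.4, -3.5]
grip_width: 0.0106
```

View pics/w12.png

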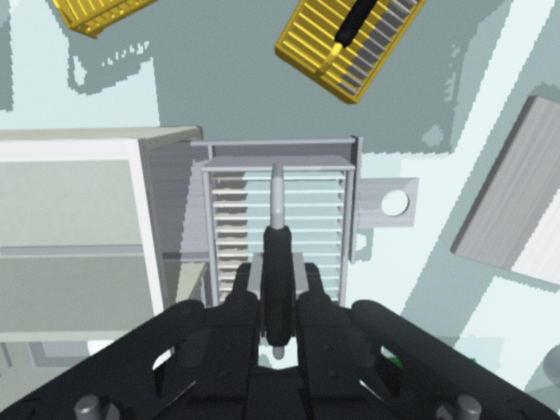

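View pics/s12.png

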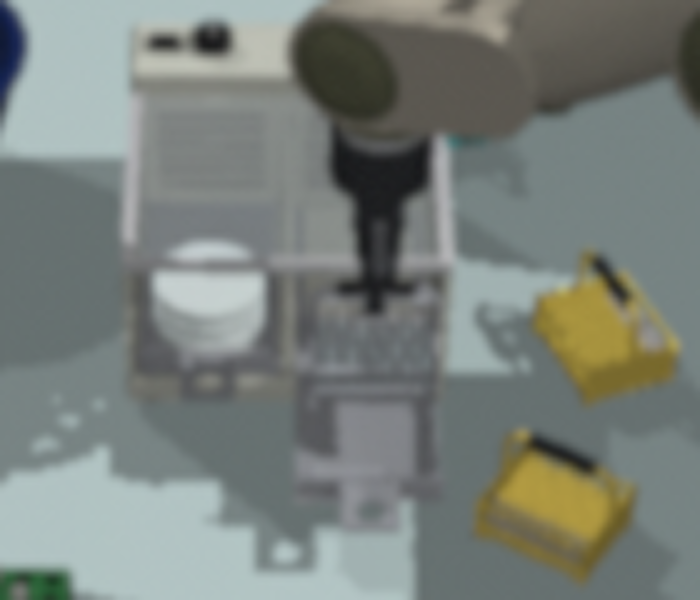

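```bash
python3 -m inch '[[[-1,0.1,1.5,0,0,0,0],[-1,0.2,4.5,0,0,0,-2],[-1,0.4,8,0,0,0,-4],[-1,0.6,12,0,0,0,-7],[-1,0.8,16,0,0,0,-10],[-1,1,20,0,0,0,-13],[-1,1.2,24,0,0,0,-16],[-1,1.4,26.7,0,0,0,-18],[-1,1.4,28.2,0,0,0,-18],[-1,1.4,28.2,0,0,0,-18],[-1,1.4,28.2,-3,0,0,-18],[-1,1.4,28.2,-6,0,0,-18],[-1,1.4,28.2,-7.5,0,0,-18],[-1,1.4,28.2,-7.5,0,0,-18]]]'
python3 - <<'E'
from h import *
c=cam("wrist"); cv2.imwrite("pics/w13.png",c[0][:,:,::-1])
c=cam("scene"); crop(c,220,180,360,300,5,"s13.png")
E
```

```text
time_s: 20.82
position: [0.526, 0.1411, 0.1029]
tool_rot: [[0.309, -0.002, -0.951], [0.951, -0.0, 0.309], [-0.001, -1.0, 0.001]]
ft_force: [0.1, 0.8, -2.3]
grip_width: 0.0105
```

View pics/w13.png

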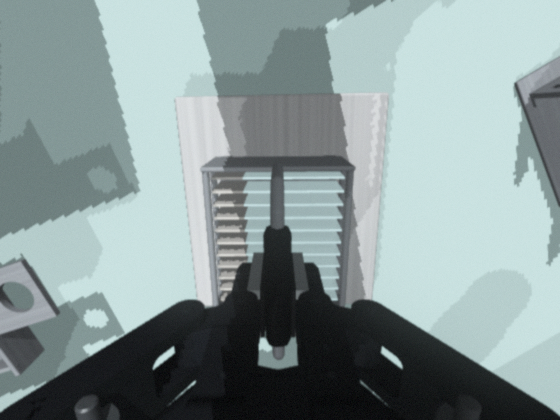

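View pics/s13.png

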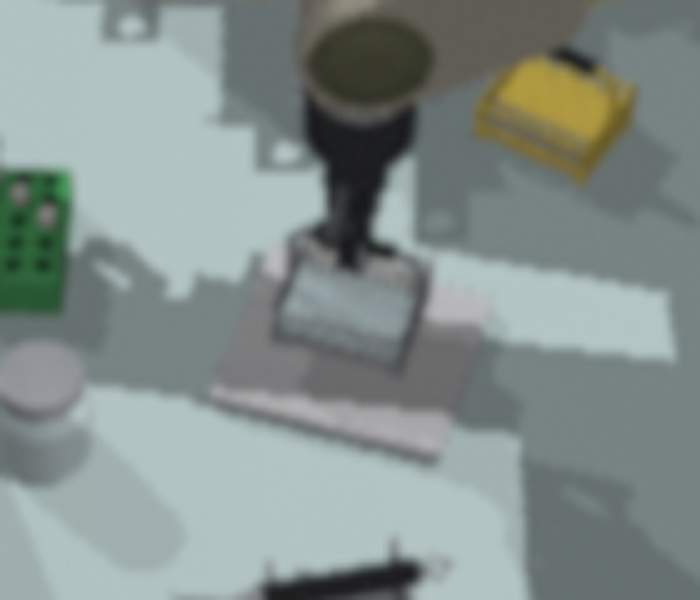

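```bash
python3 -m inch '[[[-1,0,0,-1,0,0,0],[-1,0,0,-1.5,0,0,0],[-1,0,0,-1.8,0,0,0],[-1,0,0,-1.9,0,0,0],[-1,0,0,-1.9,0,0,0]]]'
```

```text
time_s: 21.55
position: [0.5262, 0.1418, 0.0844]
tool_rot: [[0.308, 0.0, -0.951], [0.951, -0.0, 0.308], [0.0, -1.0, -0.0]]
ft_force: [-0.4, -1.2, -2.5]
grip_width: 0.0107
```

```bash
python3 -m inch '[[[-1,0,0,-0.1,0,0,0],[-1,0,0,-0.2,0,0,0]]]';python3 -m inch '[[[-1,0,0,-0.1,0,0,0],[-1,0,0,-0.1,0,0,0]]]'
```

```text
time_s: 21.8
position: [0.5262, 0.1417, 0.0824]
tool_rot: [[0.308, 0.0, -0.951], [0.951, 0.0, 0.308], [0.0, -1.0, -0.0]]
ft_force: [1.0, -0.3, -2.7]
grip_width: 0.0109
time_s: 22.05
position: [0.5263, 0.1421, 0.0819]
tool_rot: [[0.308, 0.001, -0.951], [0.951, 0.001, 0.308], [0.001, -1.0, -0.001]]
ft_force: [-2.4, 2.0, 4.0]
grip_width: 0.0107
```

```bash
python3 -m inch '[[[-0.5,0,0,0,0,0,0],[0,0,0,0,0,0,0],[0,0,0,0,0,0,0],[0,0,0,0,0,0,0],[0,0,0,2,0,0,0],[0,0,0,5,0,0,0],[0,0,0,9,0,0,0],[0,0,0,13,0,0,0],[0,0,0,13,0,0,0]]]'
python3 - <<'E'
from h import *
c=cam("wrist"); cv2.imwrite("pics/w14.png",c[0][:,:,::-1])
c=cam("scene"); crop(c,220,180,360,300,5,"s14.png")
E
```

```text
time_s: 23.18
position: [0.5272, 0.1418, 0.2142]
tool_rot: [[0.308, 0.006, -0.951], [0.951, 0.0, 0.308], [0.002, -1.0, -0.006]]
ft_force: [0.4, 0.0, -0.8]
grip_width: 0.0427
```

View pics/w14.png

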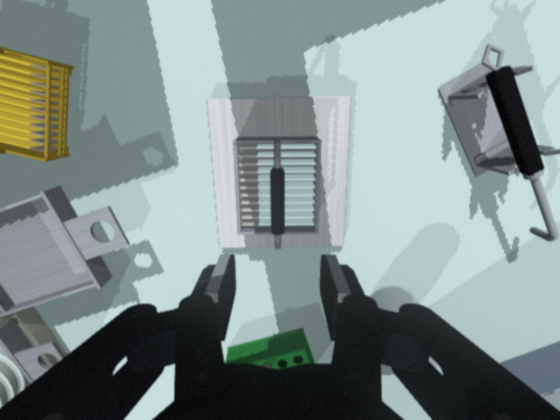

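View pics/s14.png

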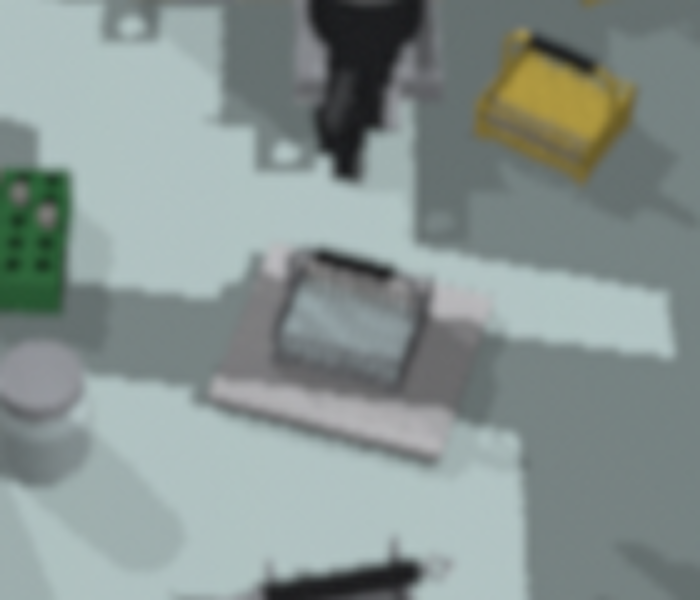

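```bash
python3 -m inch '[[[-1,-0.2,-2,0,0,0,-10.3],[-1,-0.4,-4,0,0,0,-20.6],[-1,-0.6,-6,0,0,0,-31],[-1,-0.8,-8,0,0,0,-41],[-1,-1,-10,0,0,0,-51.5],[-1,-1.2,-12,0,0,0,-62],[-1,-1.5,-13.7,0,0,0,-72],[-1,-1.5,-13.7,0,0,0,-72],[-1,-1.5,-13.7,-5,0,0,-72],[-1,-1.5,-13.7,-10,0,0,-72],[-1,-1.5,-13.7,-14,0,0,-72],[-1,-1.5,-13.7,-16.2,0,0,-72],[-1,-1.5,-13.7,-16.2,0,0,-72]]]'
python3 - <<'E'
from h import *
c=cam("scene"); crop(c,220,100,360,220,5,"s15.png")
c=cam("top"); crop(c,240,170,390,280,5,"t15.png")
E
```

```text
time_s: 24.9
position: [0.5101, 0.0056, 0.0476]
tool_rot: [[1.0, -0.004, -0.005], [0.005, 0.001, 1.0], [-0.004, -1.0, 0.001]]
ft_force: [0.7, -0.1, 0.0]
grip_width: 0.0
```

View pics/s15.png

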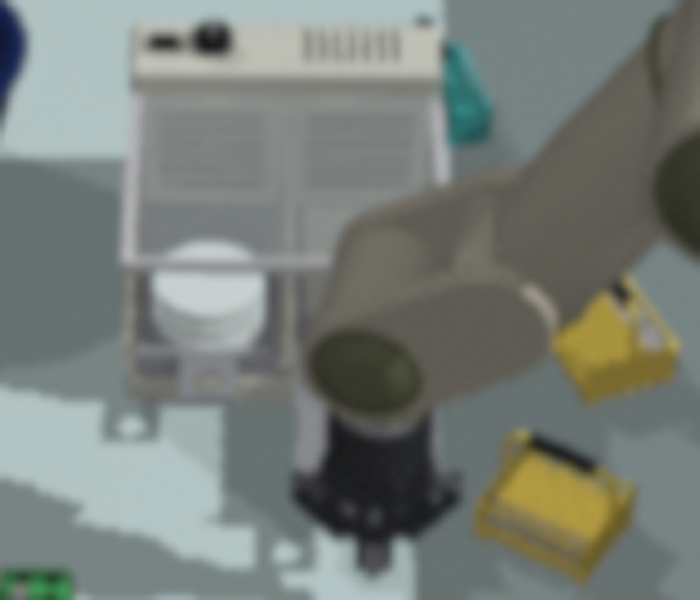

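View pics/t15.png

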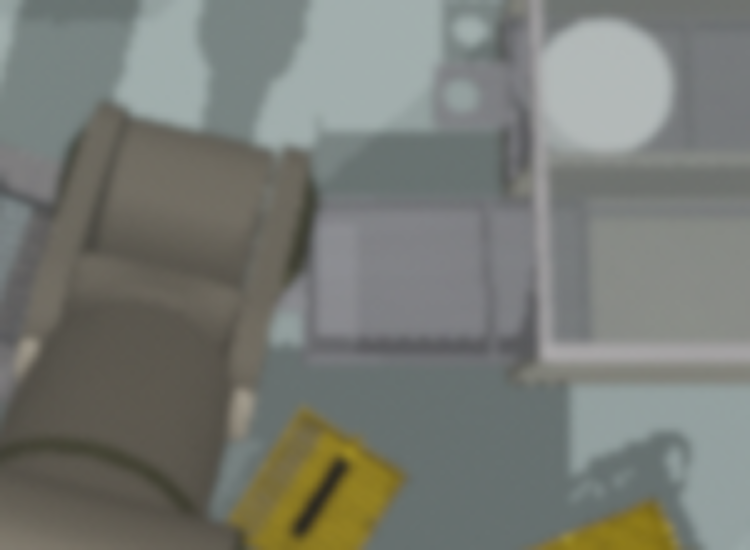

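```bash
python3 -m inch '[[[-1,0.1,-0.8,0,0,0,0],[-1,0.1,-1.5,0,0,0,0],[-1,0.1,-2.3,0,0,0,0],[-1,0.1,-3.5,0,0,0,0],[-1,0.1,-4.7,0,0,0,0],[-1,0.1,-5.9,0,0,0,0],[-1,0.1,-7.1,0,0,0,0],[-1,0.1,-8.3,0,0,0,0],[-1,0.1,-9.5,0,0,0,0],[-1,0.1,-10.7,0,0,0,0],[-1,0.1,-11.9,0,0,0,0],[-1,0.1,-13,0,0,0,0],[-1,0.1,-13.8,0,0,0,0],[-1,0.1,-14.4,0,0,0,0],[-1,0.1,-14.8,0,0,0,0],[-1,0.1,-14.8,0,0,0,0]]]'
python3 - <<'E'
from h import *
c=cam("top"); crop(c,280,170,390,260,7,"t16.png")
E
```

```text
time_s: 27.0
position: [0.5119, -0.1435, 0.0492]
tool_rot: [[1.0, -0.001, -0.001], [0.001, -0.0, 1.0], [-0.001, -1.0, -0.0]]
ft_force: [0.7, -0.1, 0.0]
grip_width: -0.0002
```

View pics/t16.png

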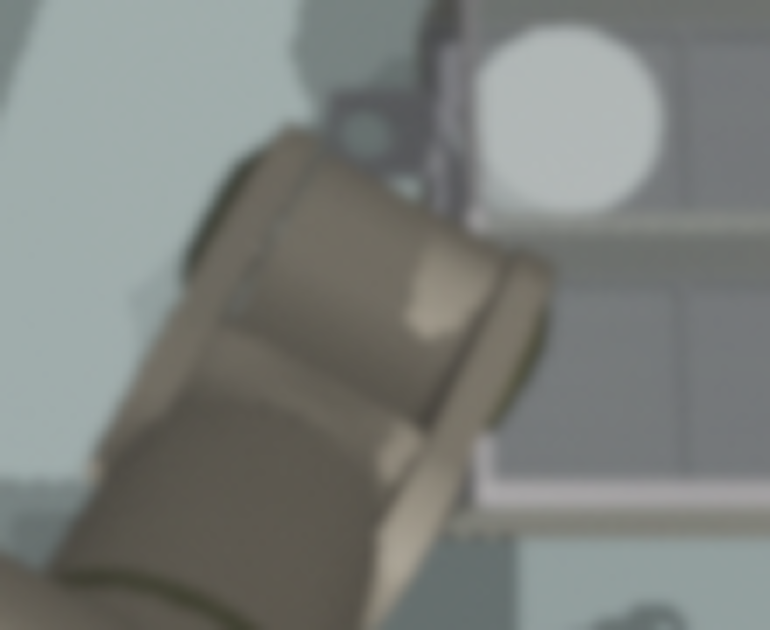

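```bash
python3 -m inch '[[[-1,0,-0.3,0,0,0,0],[-1,0,-0.5,0,0,0,0],[-1,0,-0.5,0,0,0,0]]]';python3 -m inch '[[[-1,0,-0.2,0,0,0,0],[-1,0,-0.3,0,0,0,0]]]'
```

```text
time_s: 27.42
position: [0.512, -0.1483, 0.0492]
tool_rot: [[1.0, -0.0, -0.001], [0.001, 0.0, 1.0], [-0.0, -1.0, 0.0]]
ft_force: [-0.1, 0.5, 0.1]
grip_width: -0.0002
time_s: 27.68
position: [0.5119, -0.1502, 0.0492]
tool_rot: [[1.0, -0.001, -0.001], [0.001, 0.002, 1.0], [-0.001, -1.0, 0.002]]
ft_force: [1.4, 11.4, 2.3]
grip_width: -0.0
```

```bash
python3 -m inch '[[[-1,0,-0.1,0,0,0,0],[-1,0,-0.15,0,0,0,0]]]'; python3 -m inch '[[[-1,0,1,0,0,0,0],[-1,0,3,0,0,0,0],[-1,0,5,0,0,0,0],[-1,0,8,4,0,0,0],[-1,0,11,9,0,0,0],[-1,-5,15,14,0,0,0],[-1,-9,20,18,0,0,0],[-1,-13,25,20,0,0,0],[-1,-13,25,20,0,0,0],[-1,-13,25,20,0,0,0]]]'
python3 - <<'E'
from h import *
c=cam("top"); crop(c,300,150,450,265,5,"t17.png"); crop(c,85,140,385,300,2.6,"t17b.png")
c=cam("scene"); crop(c,220,90,360,210,5,"s17.png"); crop(c,140,100,370,370,2.2,"s17b.png")
E
```

```text
time_s: 27.92
position: [0.5119, -0.1502, 0.0492]
tool_rot: [[1.0, -0.001, -0.001], [0.001, 0.005, 1.0], [-0.001, -1.0, 0.005]]
ft_force: [2.3, 16.3, 3.9]
grip_width: -0.0001
time_s: 29.18
position: [0.3809, 0.099, 0.2503]
tool_rot: [[1.0, 0.003, -0.004], [0.004, -0.0, 1.0], [0.003, -1.0, -0.0]]
ft_force: [0.2, -0.9, -0.4]
grip_width: 0.0001
```

View pics/t17.png

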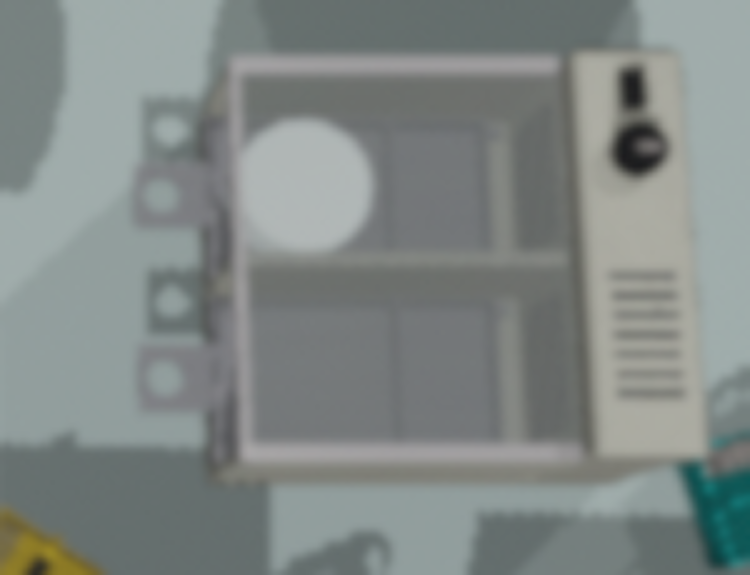

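View pics/s17.png

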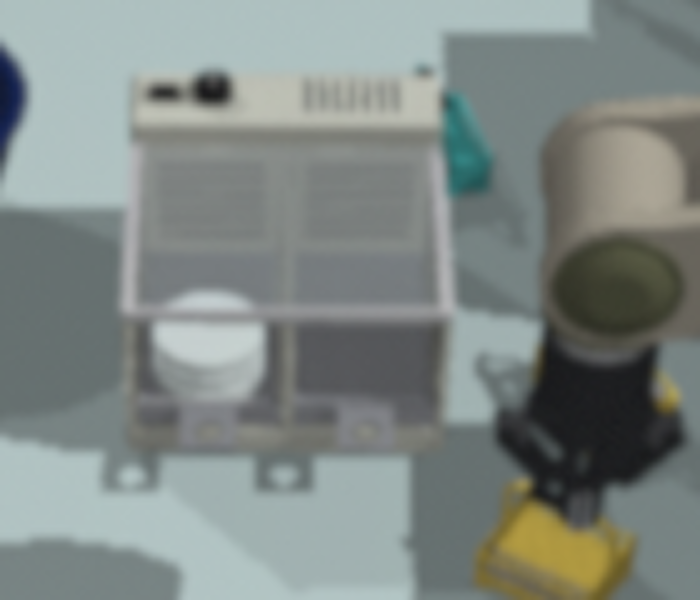

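View pics/s17b.png

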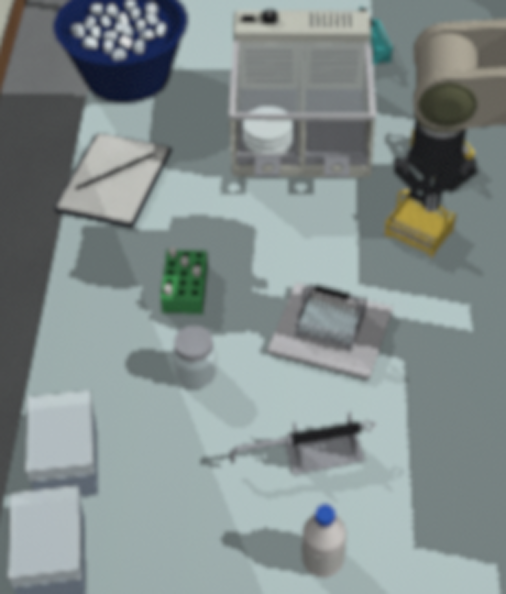

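View pics/t17b.png

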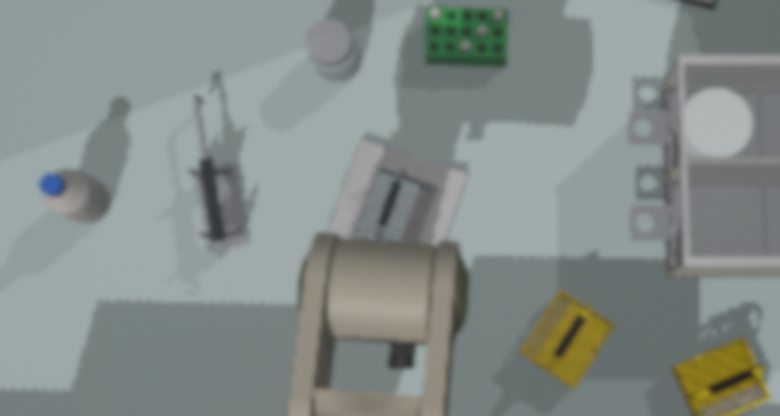

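```bash
python3 -c "
from rig import env
print(env.observe()['ft_force']); print(env.close_job())"
```

```text
[ 0.17418464 -0.28080648  0.11661727]
the job is handed in; nothing more can be done
None
```

The job is done and handed in at about 29 s of the allowed 72 s; no verdict was reported.

- **Drawing the tray:** I took the hook from its rest, put it in the finger hole of tray1 and drew the tray out until the wrist force rose to about 39 N at the stop. That is close to the 40 N limit, but the load was on the hook, not on the arm or gripper body. I then put the hook back on its rest.
- **Moving the rack:** I lifted the rack by its handle, kept it upright and set it down on the cooling plate, with about 4 N of force when it touched.
- **Closing the tray:** I pushed the empty tray home by its tongue, until it stopped moving at about 16 N.

**Last checks:** The pictures show the rack upright and wholly on the plate, with the hook in both forks of the rest. Both trays' holes line up in the top view as they did at the start, within about 1 pixel. The dishes, jar, tubes, bottle and yellow and turquoise look-alikes appear undisturbed, and the arm is clear of everything.

**Disagreements:**
- The rack stood crosswise in the tray, not lengthwise as described, so I gripped it that way.
- The top and wrist cameras differed by about 2 to 4 mm, which did not affect the work.

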